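# Snap the blue-banded socket onto the bench spindle

### The arm

A 6-joint arm with a two-finger parallel gripper is mounted at the origin on the work surface. World frame = base frame: x ahead of the robot, y to its left, z up, the work surface at z = 0. Lengths are in m, angles in rad, forces in N, time in s.
With the tool pointing down it reaches from about 0.225 to 0.875 m from the base axis. Payload 3.4 kg.
Tool frame: the origin (TCP) lies on the centre line of the jaws, within the pads' length; the fingertips stand 17 mm ahead of it and the grasp point (between the pads) lies 2 mm behind it (nose_length is the distance from the TCP to the fingertips, in m); z points along the fingers, y is the line along which they close (so a half turn about z gives the same grasp; the last joint's range is limited). The gripper opens to 85 mm and grips with 20 to 120 N. Pads are 22 mm wide; open, the fingers measure 114 mm over their backs; the gripper's body (76 mm by 85 mm) begins 54 mm behind the grasp point. The pads swing forward as they close: fully open they stand 13 mm farther back than shut.
Start: joints at [1.096, 0.276, 1.505, -0, 1.361, -0.121], TCP at [0.199, 0.539, 0.248] pointing down, gripper open.
Joint ranges: [-2.89, 2.89], [-0.75, 2.08], [0.22, 2.7], [-1.18, 4.32], [0.11, 2.71], [-2.7, 2.7]. Speed limits (rad/s): [2.57, 2.57, 3.14, 3.14, 3.14, 3.14].

### API

Orientations are given as a unit quaternion [w, x, y, z].
In Python, from rig import get_state, get_image, sign_off, find_in, place_of, nose_length gives the robot as it stands.
- The arm moves only by the tool apply_moves, never from a script. Its argument "deltas" is one flat list of numbers, 5 for each row, row after row: the finger opening in mm, from 0 to 85.4, then the shift along the tool's x, y, z in mm, then the turn about the tool's z in degrees. A call has 1 to 12 rows; each row is the pose to reach, as a shift and turn from the pose commanded when the call began, along the tool's axes at that moment; what a row does not reach only later rows make up. A row lasts 1/12 s, in which the tool goes at most 41.7 mm and 7.16 degrees, less where a joint would pass 70% of its speed; a pose out of reach is approached as far as the arm can. A call with a gripper value outside its range is refused whole. The fingers move at their own pace and stop on an object; "squeeze" is the grip in N (left out, the last holds). Time passes only in rows, so rows that repeat a pose let the fingers close. It gives the time, the measured TCP pose, the force, the opening and the grip force at its end, in the units of the state.
- get_state(): the state, without advancing time (a new reading comes with each control period).
- get_image(name): name is "scene" or "top"; returns a dict with "frame" (420x560x3 uint8, red, green, blue), "K" (3x3 intrinsics, pixels), "k1" (the pictures are not rectified: a ray, as slopes to the right and down, at radius r is drawn at 1 + k1 r^2 times it, then the intrinsics apply), "position" and "orientation" of the camera in the world. Camera axes: x right, y down, z forward; pixel columns grow to the right and rows downward; lengths in m; the calibration is good to about 2 mm. A picture is of the moment at which its call begins. There is no depth.
- sign_off(): hands the job in; it is judged then, once.
Trained networks look in a picture, given as the dict that the camera call returned (one of the last four; its "shot" number tells which), for a name from the list of things; names that differ only in an ending like _2 or _b are one class to them, and where a whole thing is asked for, a point or a joint stands for the part that bears it (a point fixed in the world has none). Each returns a list of dicts, best first, with "score" (0 to 1); they miss things now and then, are a little off and sometimes report something else, mostly with a low value. They report only what shows in the picture. A call takes as long as a camera call. They do not tell look-alikes from the thing itself.
- find_in(query, picture): "point" ([column, row] in pixels, amid what is visible of it).
- place_of(query, picture): "point" ([column, row] in pixels: a listed point, or the origin of a listed thing).
The state is a dict: "clock": time; "qpos": joint angles; "qd": joint speeds; "effort": joint torques, N m; "position": TCP position; "ee_rot": TCP orientation; "contact_force": force on the tool from outside, world axes, zero at the start; "moment": the same for the moment, N m; "width": finger opening in m; "gripper_force": force on a finger pad.
Only numpy, scipy, OpenCV 4.12 (cv2) and the standard library are available. Lean on these libraries where they do the work, as an engineer would, in place of code of your own. Each camera call takes 0.05 s, during which the arm holds its last target. There are 200 camera calls.

### The job

Take the socket with the blue band out of the wooden tray and fit it on the square drive of the sprung bench spindle: feel for the square by turning it under light pressure, then push it fully home until the spring ball clicks, without forcing the spindle down against its stop. Then, still holding it, pull up gently so that the spindle visibly rises with it, hold it there a moment to prove that it is locked, let it back down and let go. Leave the other two sockets, the mallet and the glue pot as they are.

Things in the scene. Friction and masses are not known exactly. Their poses are not given: they have to be found in the camera images.
- socket_blue: Round steel socket, 38 mm across, 52 mm tall, 0.2-0.4 kg, blue band 10-20 mm above its underside, standing mouth down in the tray. Origin: centre of its underside (mouth); z up; x, y square to the flats of its hole: 20 mm square, 22 mm deep, open below with a 2.5 mm 45 degree lead-in; a groove for the ball runs inside 6-14 mm above the mouth. Grip the plain upper 30 mm.
- drive_top (a point): Centre of the flat top of the spindle's upright square drive, 120 mm above the bench at rest; moves up and down with the spindle. z up; x, y are the pedestal's, NOT the square's: the square (19 mm, 24 mm tall) stands turned by an unreported angle up to 0.4 rad either way from them, and resists turning with 0.3 N m. Fully home, this point is 22 mm above the socket's mouth.
- pedestal: Green pedestal bolted to the bench: foot 130 mm square, 12 mm thick; round column to 62 mm height. Origin: centre of its underside, on the spindle's axis. The steel spindle with its 38 mm brass collar floats in it on a spring of 1.2 N per mm: it can sink 16 mm and rise 12 mm from rest, gives way under a push and sags 2-3 mm under the fitted socket.
- tray: Low wooden tray, 100 x 264 mm, 22 mm tall, 8 mm walls and floor, split along its y into three compartments 85 mm apart, one socket standing in each. Origin: centre of its underside; z up.
- socket_red: Socket of the same outside size with a red band, in another compartment; leave it. Origin: centre of its underside.
- socket_yellow: Socket of the same outside size with a yellow band, in another compartment; leave it. Origin: centre of its underside.
- mallet: Wooden mallet lying on the bench, head 65 x 110 x 60 mm, handle 26 mm thick; leave it. Origin: on the bench under the handle; x points to the head.
- glue_pot: White pot with red lid, 90 mm across, 105 mm tall; leave it. Origin: centre of its underside.
- spring_ball (a point): Point on the spindle's axis level with the spring ball, 12 mm below the drive's top. The ball stands 2.5 mm proud of one flat of the drive. Resistance starts with the socket about 8 mm on and the ball clicks into the groove between 18 and 22 mm. Pushing past it takes 9 to 13 N; pulling off takes 10 N or more.
Things that resemble listed ones, but are neither listed nor needed, are in the scene too. Leave any green look-alike of the socket_red alone. What is shaped like the socket_blue but pink is not meant.

How it is judged:
On the way, in this order (a step that is already met when the one before it is completed fails the run):
1. the blue-banded socket is lifted out of the tray (z of socket_blue in the frame of tray above 0.04 m), for 0.1 s.
2. the socket is on the drive, pushed home past the click (mouth at least 19.5 mm below the drive's top), upright and centred (z of socket_blue in the frame of drive_top below -0.0195 m and horizontal distance between socket_blue and drive_top below 0.003 m and angle between the z axis of socket_blue and the z axis of drive_top, either way round below 0.08 rad and height (world z) of drive_top below 0.1225 m), for 0.1 s.
3. held by the gripper, the socket draws the spindle up at least 3 mm above rest without slipping off the ball (height (world z) of drive_top above 0.123 m and z of socket_blue in the frame of drive_top below -0.0175 m and contact force between the fingers and socket_blue above 1 N), for 0.2 s.
At the end, for the whole second after the job is handed in: Blue socket home on the drive (mouth 18 mm or more below the drive top, within 3 mm of its axis, upright within 0.08 rad), at rest, released; drive top back at 114 to 121.5 mm height; the other two sockets upright within 15 mm of where they were (z of socket_blue in the frame of drive_top below -0.018 m and horizontal distance between socket_blue and drive_top below 0.003 m and angle between the z axis of socket_blue and the z axis of drive_top, either way round below 0.08 rad and height (world z) of drive_top between 0.114 and 0.1215 m and linear speed of socket_blue below 0.02 m/s and distance of each of socket_red, socket_yellow from where it was at the start of the episode below 0.015 m and angle between each of socket_red, socket_yellow's own z axis and vertical below 0.1 rad); the robot touches nothing.
It fails at once if the spindle is forced down against its stop (drive top pressed more than 14.5 mm below rest, over 17 N) (height (world z) of drive_top below 0.1055 m).
It fails at once if another socket is moved more than 20 mm (distance of any of socket_red, socket_yellow from where it was at the start of the episode above 0.02 m).
It fails at once if the mallet or the glue pot is moved more than 20 mm (distance of any of mallet, glue_pot from where it was at the start of the episode above 0.02 m).
It also fails if it takes over 72 s, if anything falls off the work surface, if the arm or the gripper's body presses on something with over 40 N, if the wrist force passes 120 N, or if a joint passes its speed limit or range.

## Working session

There is one attempt and no reset: what is moved stays moved. The work goes in short steps, Python scripts to look and compute and a tool call to move; the robot and the scene stay as the last step left them, time stands still between calls to the robot, and variables do not carry over. Pictures are saved under pics/ and viewed, at most 10 in all, crops included, and the job is handed in when it is done.

Besides the shell and the picture viewer there is one more tool, called as name(argument=value, ...) on one line, values as JSON. apply_moves: Moves the arm, as the interface text tells. Its arguments: {"type":"object","properties":{"deltas":{"type":"array"},"squeeze":{"type":"number"}},"required":["deltas"]}

```bash
mkdir -p pics; cat > h.py <<'E'
import numpy as np, cv2
from scipy.spatial.transform import Rotation as R
from rig import *
def rot(q): return R.from_quat([q[1],q[2],q[3],q[0]]).as_matrix()
def ray(im,p):
    K=np.array(im["K"]); d=(np.array(p,float)-K[:2,2])/[K[0,0],K[1,1]]
    s=d.copy()
    for _ in range(20): s=d/(1+im["k1"]*(s@s))
    return np.array(im["position"]),rot(im["orientation"])@np.array([s[0],s[1],1])
def at(im,p,z):
    o,v=ray(im,p); return (o+v*(z-o[2])/v[2])
def proj(im,X):
    c=rot(im["orientation"]).T@(np.array(X)-im["position"]); s=c[:2]/c[2]; s=s*(1+im["k1"]*(s@s))
    K=np.array(im["K"]); return s*[K[0,0],K[1,1]]+K[:2,2]
def tri(l):
    A=np.zeros((3,3));b=np.zeros(3)
    for o,v in l:
        v=v/np.linalg.norm(v);P=np.eye(3)-np.outer(v,v);A+=P;b+=P@o
    return np.linalg.solve(A,b)
def save(im,n,box=None,s=1):
    f=im["frame"][:,:,::-1]
    if box: f=f[box[1]:box[3],box[0]:box[2]]
    cv2.imwrite("pics/"+n,cv2.resize(f,None,fx=s,fy=s,interpolation=cv2.INTER_CUBIC))
E
python3 - <<'E'
from h import *
a=get_image("scene");b=get_image("top")
save(a,"s1.png");save(b,"t1.png")
print(a["position"],b["position"],rot(b["orientation"]).round(2).tolist(),nose_length if not callable(nose_length) else nose_length())
for q in ["socket_blue","socket_red","socket_yellow","drive_top","pedestal","tray","mallet","glue_pot"]:
    for n,im in(("s",a),("t",b)):
        z=0.12 if q=="drive_top" else 0.008 if "socket" in q else 0
        for d in place_of(q,im)[:4]: print(q,n,np.round(d["point"],1),round(d["score"],2),at(im,d["point"],z).round(4))
print(get_state())
E
```

```text
[1.17005408 0.0269106  0.97217967] [0.26834301 0.03756372 1.06179121] [[-0.02, -0.97, 0.24], [-1.0, 0.02, -0.0], [-0.0, -0.24, -0.97]] 0.017
socket_blue s [174.  236.7] 0.7 [ 0.5073 -0.2409  0.008 ]
socket_blue s [165.9 204. ] 0.59 [ 0.4021 -0.2761  0.008 ]
socket_blue t [385.  213.1] 0.8 [ 0.5049 -0.2366  0.008 ]
socket_blue t [403.1 256.3] 0.7 [ 0.391  -0.2747  0.008 ]
socket_red s [207.7 226.5] 0.91 [ 0.4772 -0.1587  0.008 ]
socket_red s [200.6 194.3] 0.57 [ 0.3705 -0.1869  0.008 ]
socket_red t [354.9 218.3] 0.78 [ 0.4923 -0.1568  0.008 ]
socket_red t [368.3 257.9] 0.69 [ 0.3885 -0.1852  0.008 ]
socket_yellow s [136.8 238.9] 0.53 [ 0.5126 -0.3339  0.008 ]
socket_yellow t [420.4 211.7] 0.83 [ 0.5072 -0.3303  0.008 ]
drive_top s [333.4 193.7] 0.53 [0.4671 0.153  0.12  ]
drive_top t [232.7 216. ] 0.55 [0.4786 0.1487 0.12  ]
pedestal s [331.  229.8] 0.96 [0.4871 0.155  0.    ]
tray s [172.5 238.7] 0.93 [ 0.5079 -0.2461  0.    ]
tray t [383.1 215.7] 0.92 [ 0.4998 -0.2332  0.    ]
mallet s [443.6 241.6] 0.9 [0.5284 0.4352 0.    ]
glue_pot s [395.4 208.8] 0.88 [0.4225 0.3305 0.    ]
glue_pot s [332.8 201.4] 0.39 [0.3947 0.167  0.    ]
glue_pot t [168.7 247.7] 0.69 [0.4239 0.3278 0.    ]
{'clock': 0.9, 'qpos': array([ 1.09601731e+00,  2.75876491e-01,  1.50490907e+00, -9.24010012e-06,
        1.36070460e+00, -1.21007925e-01]), 'qd': array([ 0.00025602, -0.0007206 , -0.00011652, -0.000716  , -0.00020118,
        0.0009616 ]), 'effort': array([ 3.11522967e-07, -4.16649663e+01, -2.46100777e+01, -1.61912449e-04,
        2.24295923e-04, -7.15241626e-06]), 'position': array([0.19922428, 0.53940731, 0.24833781]), 'ee_rot': array([1.93607314e-05, 1.75963625e-01, 9.84396668e-01, 4.76632812e-05]), 'contact_force': array([-0.60139786,  0.26336176,  1.19183049]), 'moment': array([-0.0287211 ,  0.01803119, -0.02321518]), 'gripper_force': 0.0, 'width': 0.08552041298425}
```

View pics/s1.png

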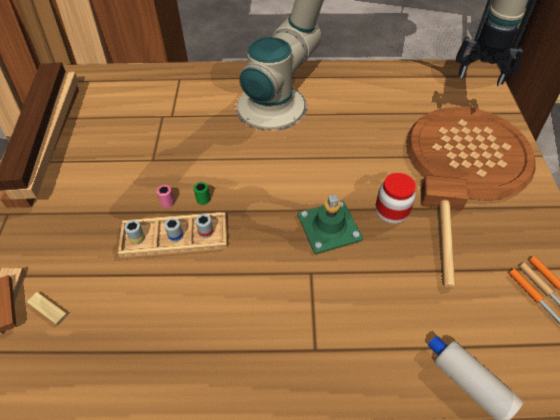

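View pics/t1.png

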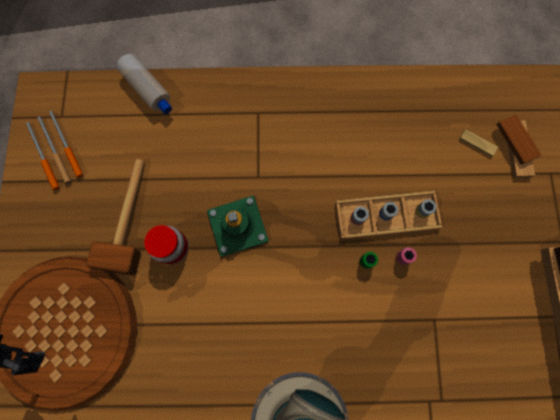

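The scene picture shows three banded sockets in the tray: yellow at (134,232), blue at (173,230) and red at (204,225). A pink socket at (165,195) and a green one at (202,192) stand outside it. The one in the middle compartment (scene 173,230; top 389,211) fits, since it has a blue band and stands in the tray. I'll confirm it in an enlarged crop.

```bash
python3 - <<'E'
from h import *
a=get_image("scene");b=get_image("top")
def crop(im,x,y,w,h,s): return cv2.resize(im["frame"][y:y+h,x:x+w,::-1],(w*s,h*s),interpolation=cv2.INTER_CUBIC)
A=crop(a,130,205,90,60,4);B=crop(b,335,185,110,60,4)
C=crop(a,295,185,70,70,4);D=crop(b,205,190,70,70,4)
o=np.zeros((530,800,3),np.uint8)
o[:240,:360]=A;o[:240,360:800]=B;o[245:525,:280]=C;o[245:525,300:580]=D
cv2.imwrite("pics/c1.png",o)
for q in ["drive_top","socket_blue","pedestal"]:
  for n,im in(("s",a),("t",b)):
    print(q,n,[(np.round(d["point"],1),round(d["score"],2)) for d in find_in(q,im)[:3]],[(np.round(d["point"],1),round(d["score"],2)) for d in place_of(q,im)[:3]])
E
```

```text
drive_top s [] [(array([334.8, 195. ]), 0.76)]
drive_top t [(array([233. , 218.8]), 0.51)] [(array([233.8, 219.9]), 0.61), (array([384.7, 217.3]), 0.36)]
socket_blue s [(array([163.1, 197.7]), 0.85), (array([172.5, 229.4]), 0.51)] [(array([164.1, 201.8]), 0.84), (array([176.8, 235.2]), 0.83), (array([136.9, 237.5]), 0.62)]
socket_blue t [(array([405.2, 253.8]), 0.8), (array([387.4, 212.7]), 0.54)] [(array([382.4, 214.7]), 0.8), (array([403.2, 254.8]), 0.56)]
pedestal s [(array([330. , 226.5]), 0.74), (array([335.4, 203. ]), 0.31), (array([170.9, 242.8]), 0.22)] [(array([332.3, 227.5]), 0.78), (array([442.6, 243.2]), 0.43)]
pedestal t [(array([236.5, 225.2]), 0.84)] [(array([238.8, 224.9]), 0.57)]
```

View pics/c1.png

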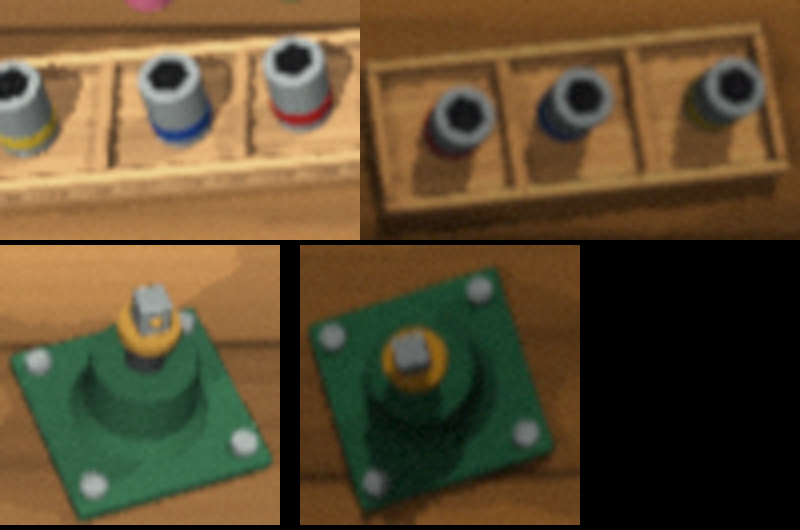

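The crop confirms it: the middle-compartment socket has the blue band, with its top rim at about scene (172.3,223.8) and top view (390.8,209). The drive's flat top is at scene (333,197.3) and top view (233,216.3), with the ball on the flat facing the scene camera. Next I'll compute positions and yaws.

```bash
python3 - <<'E'
from h import *
a=get_image("scene");b=get_image("top")
def two(n,s,t,z):
    p=tri([ray(a,s),ray(b,t)]); print(n,"tri",p.round(4),"s",at(a,s,z).round(4),"t",at(b,t,z).round(4)); return p
two("blue top",(172.25,223.75),(390.75,209),.06)
two("drive",(333,197.25),(233,216.25),.12)
ed=lambda P,z:[round(float(np.degrees(np.arctan2(*(at(b,P[(i+1)%4],z)-at(b,P[i],z))[[1,0]])))%90,1) for i in range(4)]
tr=[(x/4+335,y/4+185) for x,y in[(7,65),(395,25),(425,168),(25,212)]]
pe=[(x/4+205,(y-245)/4+190) for x,y in[(10,327),(195,268),(252,452),(62,513)]]
pes=[(x/4+295,(y-245)/4+185) for x,y in[(10,360),(190,310),(270,460),(82,518)]]
print("tray yaw",ed(tr,.022),np.mean([at(b,p,.022) for p in tr],0).round(4))
print("ped yaw",ed(pe,.012),np.mean([at(b,p,.012) for p in pe],0).round(4),np.mean([at(a,p,.012) for p in pes],0).round(4))
# segment drive top (grey) in the top view
f=b["frame"].astype(int)[205:228,222:246]
g=(f.max(2)-f.min(2)<40)&(f.min(2)>105)
n,l,st,ce=cv2.connectedComponentsWithStats(g.astype(np.uint8))
for i in range(1,n):
    if st[i,4]>8:
        ys,xs=np.nonzero(l==i);P=np.array([at(b,(x+222,y+205),.12)[:2] for x,y in zip(xs,ys)],np.float32)*1000
        print(st[i,4],ce[i]+[222,205],cv2.minAreaRect(P))
E
```

```text
blue top tri [ 0.5037 -0.2374  0.0586] s [ 0.505  -0.2356  0.06  ] t [ 0.5035 -0.2383  0.06  ]
drive tri [0.478  0.1496 0.12  ] s [0.4779 0.1512 0.12  ] t [0.478 0.148 0.12 ]
tray yaw [5.1, 5.7, 5.3, 4.1] [ 0.4988 -0.242   0.022 ]
ped yaw [17.4, 16.6, 17.1, 16.5] [0.4762 0.1489 0.012 ] [0.484  0.1504 0.012 ]
```

apply_moves(deltas=[70,-555,-622,20,64.5,70,-555,-622,20,64.5,70,-555,-622,20,64.5,70,-555,-622,20,64.5,70,-555,-622,20,64.5,70,-555,-622,20,64.5,70,-555,-622,20,64.5,70,-555,-622,20,64.5,70,-555,-622,20,64.5,70,-555,-622,20,64.5,70,-555,-622,20,64.5,70,-555,-622,20,64.5])

```text
clock: 2.7
position: [0.3825, 0.0723, 0.2367]
ee_rot: [0.0, 0.674, 0.739, 0.001]
contact_force: [1.1, 0.8, -0.1]
width: 0.0702
gripper_force: 0.0
```

apply_moves(deltas=[70,-319,92,90,0,70,-319,92,90,0,70,-319,92,90,0,70,-319,92,90,0,70,-319,92,90,0,70,-319,92,90,0,70,-319,92,90,0,70,-319,92,90,0,70,-319,92,90,0,70,-319,92,90,0,70,-319,92,90,0])

```text
clock: 3.62
position: [0.5024, -0.2347, 0.1458]
ee_rot: [-0.001, 0.675, 0.738, 0.0]
contact_force: [-0.4, 0.2, 0.3]
width: 0.0702
gripper_force: 0.0
```

```bash
python3 - <<'E'
from h import *
a=get_image("scene");b=get_image("top");s=get_state()
p=s["position"];print(p.round(4),s["ee_rot"].round(4),s["contact_force"].round(2))
M=rot(s["ee_rot"]);print(M.round(3).tolist(), (M.T@(np.array([.504,-.237,.045])-p)*1000).round(1))
def crop(im,x,y,w,h,s): return cv2.resize(im["frame"][y:y+h,x:x+w,::-1],(w*s,h*s),interpolation=cv2.INTER_CUBIC)
o=np.hstack([crop(a,130,170,100,90,4),crop(b,340,160,100,90,4)]);cv2.imwrite("pics/c2.png",o)
E
```

```text
[ 0.5022 -0.2335  0.1466] [-6.000e-04  6.738e-01  7.389e-01  2.000e-04] [0.54 0.74 0.83]
[[-0.092, 0.996, -0.001], [0.996, 0.092, 0.001], [0.001, -0.0, -1.0]] [ -3.8   1.5 101.6]
```

View pics/c2.png

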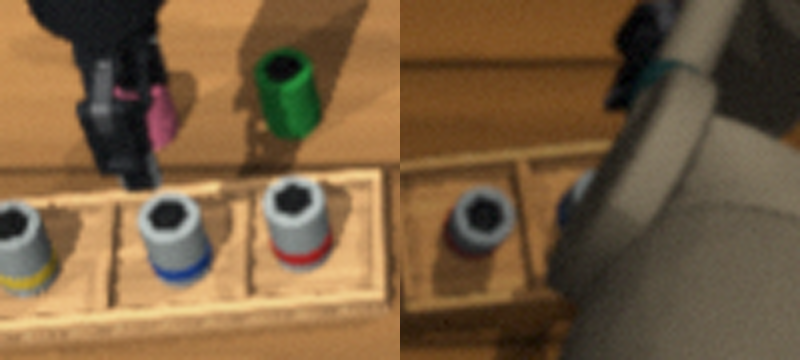

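The scene crop shows the gripper above and just behind the blue socket (crop 170,235), with the way down clear. The top view is blocked by the arm. I'll descend.

apply_moves(deltas=[70,-4,1.5,35,0,70,-4,1.5,70,0,70,-4,1.5,90,0,70,-4,1.5,100,0,70,-4,1.5,100,0,70,-4,1.5,100,0], squeeze=60)

```text
clock: 4.22
position: [0.5051, -0.2381, 0.0472]
ee_rot: [0.0, 0.674, 0.739, 0.0]
contact_force: [0.3, -0.7, 0.7]
width: 0.07
gripper_force: 0.0
```

```bash
python3 - <<'E'
from h import *
a=get_image("scene");s=get_state()
p=s["position"];print(p.round(4),s["ee_rot"].round(4),s["contact_force"].round(2))
M=rot(s["ee_rot"])
for y in(-.035-.0,.035): print(proj(a,p+M@[0,y,.010]).round(1))
save(a,"c3.png",(140,190,210,250),8)
E
```

```text
[ 0.5058 -0.2388  0.0479] [1.400e-03 6.738e-01 7.389e-01 3.000e-04] [0.13 0.01 0.12]
[173.2 218. ]
[172.1 241.1]
```

View pics/c3.png

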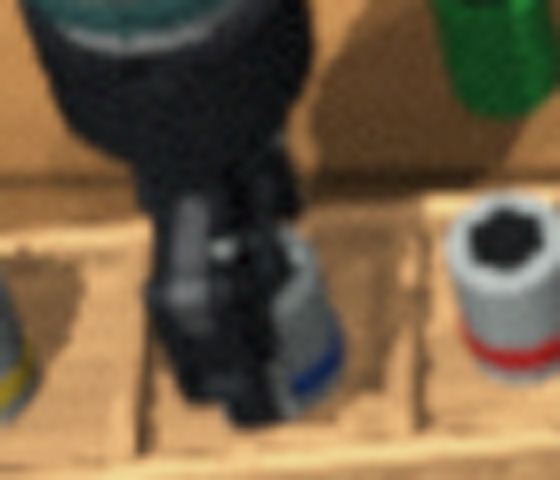

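The crop shows the front fingertip at about px (172,240), where projection puts it, and the blue socket between the jaws slightly to the right. I'll shift 1 mm and close.

apply_moves(deltas=[70,1,0,1,0,38,1,0,1,0,20,1,0,1,0,20,1,0,1,0,20,1,0,1,0,20,1,0,1,0,20,1,0,1,0,20,1,0,1,0], squeeze=60)

```text
clock: 4.93
position: [0.505, -0.2382, 0.0464]
ee_rot: [0.001, 0.674, 0.739, 0.0]
contact_force: [-1.2, 0.2, 5.7]
width: 0.0368
gripper_force: 59.5
```

apply_moves(deltas=[20,0,0,-15,0,20,0,0,-45,0,20,0,0,-85,0,20,0,0,-125,0,20,0,0,-150,0,20,0,0,-155,0,20,0,0,-155,0])

```text
clock: 5.52
position: [0.5053, -0.2383, 0.2018]
ee_rot: [0.002, 0.674, 0.739, 0.0]
contact_force: [0.5, -0.4, -3.9]
width: 0.0371
gripper_force: 60.7
```

```bash
python3 - <<'E'
from h import *
a=get_image("scene");b=get_image("top");s=get_state()
p=s["position"];print(p.round(4),s["ee_rot"].round(4),s["contact_force"].round(2),s["width"])
M=rot(s["ee_rot"])
print((M.T@(np.array([.478,.1495,.2])-p)*1000).round(1))
print(proj(a,p).round(1), proj(a,p+M@[0,0,.038]).round(1), [(d["point"],d["score"]) for d in place_of("socket_blue",a)])
x,y=proj(a,p).round().astype(int)
save(a,"c4.png",(x-45,y-35,x+45,y+35),8)
E
```

```text
[ 0.5033 -0.2371  0.1983] [-2.000e-03  6.742e-01  7.386e-01 -3.000e-04] [ 0.13  0.16 -4.07] 0.03600782565910136
[387.3  10.   -0.8]
[159.7 186.1] [163.3 197. ] [([168.0, 203.8], 0.65), ([164.0, 197.7], 0.49)]
```

View pics/c4.png

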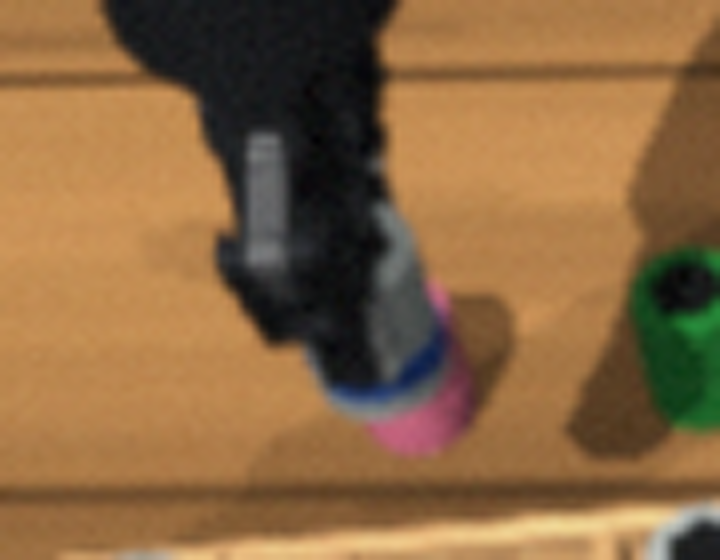

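The lift worked. The blue socket is in the jaws with its mouth centred near crop (385,375), which agrees with the projected tool axis. Now I'll carry it over the spindle.

apply_moves(deltas=[20,20,1,0,0,20,55,2,0,-3,20,95,3,0,-6,20,135,4,0,-9,20,175,5,0,-12,20,215,6,0,-12,20,255,7,0,-12,20,295,8,0,-12,20,335,9,0,-12,20,365,10,0,-12,20,387,10,0,-12,20,387,10,0,-12])

```text
clock: 6.67
position: [0.4772, 0.1524, 0.1978]
ee_rot: [-0.003, 0.592, 0.806, -0.001]
contact_force: [0.7, -0.0, -3.3]
width: 0.0363
gripper_force: 60.7
```

apply_moves(deltas=[20,0,0,20,0,20,0,0,30,0,20,0,0,30,0])

```text
clock: 6.92
position: [0.4762, 0.1476, 0.1663]
ee_rot: [-0.003, 0.593, 0.805, -0.003]
contact_force: [-1.4, -1.0, -3.2]
width: 0.0365
gripper_force: 60.7
```

```bash
python3 - <<'E'
from h import *
P=[]
for i in range(4):
    a=get_image("scene");s=get_state();P.append(s["position"])
    print([(np.round(d["point"],1),round(d["score"],2)) for d in place_of("drive_top",a)[:2]])
b=get_image("top")
p=np.mean(P,0);M=rot(s["ee_rot"])
print(s["clock"],np.array(P).round(4),p.round(4),s["ee_rot"].round(4),s["contact_force"].round(2))
print((M.T@(np.array([.478,.1495,.16])-p)*1000).round(1))
m=p+M@[0,0,.038];print("mouth",m.round(4),proj(a,m).round(1),proj(b,m).round(1),"drive proj",proj(a,[.478,.1495,.12]).round(1))
def crop(im,x,y,w,h,s): return cv2.resize(im["frame"][y:y+h,x:x+w,::-1],(w*s,h*s),interpolation=cv2.INTER_CUBIC)
o=np.hstack([crop(a,305,160,50,70,8),crop(b,208,190,50,70,8)]);cv2.imwrite("pics/c5.png",o)
E
```

```text
[(array([334.6, 193.7]), 0.48)]
[(array([336. , 194.5]), 0.75), (array([393.6, 209.7]), 0.58)]
[(array([334.2, 194.8]), 0.69)]
[(array([336.1, 195.4]), 0.66), (array([206.2, 230.3]), 0.46)]
7.2667 [[0.4773 0.1476 0.1677]
 [0.4793 0.1478 0.1698]
 [0.4799 0.148  0.1707]
 [0.4799 0.1481 0.1709]] [0.4791 0.1479 0.1698] [4.000e-04 5.935e-01 8.048e-01 5.000e-04] [-0.28 -0.42 -3.19]
[ 1.9 -0.6  9.8]
mouth [0.4791 0.1479 0.1318] [332.  194.5] [232.4 214.6] drive proj [332.3 197.3]
```

View pics/c5.png

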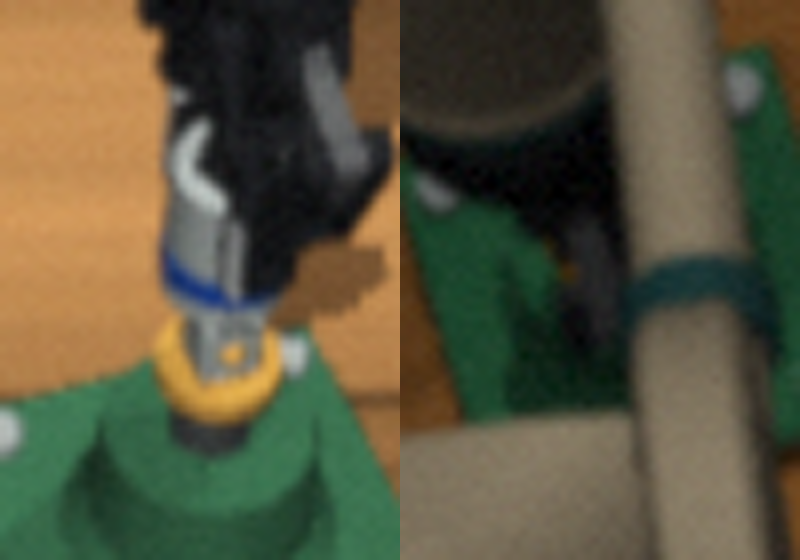

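The crop shows the socket mouth (about px column 332.5) right above the collar (332.4). The ball flat faces the camera. I'll trim the position, then lower to just above the drive.

apply_moves(deltas=[20,1.5,-1.6,0,0,20,1.5,-1.6,3,0,20,1.5,-1.6,6,0,20,1.5,-1.6,6,0,20,1.5,-1.6,6,0,20,1.5,-1.6,6,0])

```text
clock: 7.87
position: [0.4774, 0.1494, 0.1642]
ee_rot: [-0.0, 0.593, 0.805, -0.0]
contact_force: [-0.3, 0.1, -3.6]
width: 0.0364
gripper_force: 60.8
```

```bash
python3 - <<'E'
from h import *
for i in range(3):
    s=get_state();print(s["clock"],s["position"].round(4),s["contact_force"].round(2),s["moment"].round(3)); get_image("scene")
E
```

```text
7.8667 [0.4774 0.1494 0.1642] [-0.26  0.12 -3.6 ] [-0.043  0.022  0.004]
7.9167 [0.4774 0.1494 0.1643] [-0.24 -0.68 -3.23] [ 0.003 -0.023 -0.015]
7.9667 [0.4775 0.1494 0.1644] [ 0.29 -0.71 -2.68] [0.074 0.023 0.004]
```

apply_moves(deltas=[20,0,0,3,0,20,0,0,5,0,20,0,0,7,0,20,0,0,8,0,20,0,0,9,0,20,0,0,9,0,20,0,0,9,0])

```text
clock: 8.6
position: [0.4779, 0.1495, 0.1555]
ee_rot: [0.0, 0.593, 0.805, 0.0]
contact_force: [1.1, 0.5, -2.5]
width: 0.0365
gripper_force: 60.8
```

```bash
cat > st.py <<'E'
from h import *
for i in range(3):
    s=get_state();print(s["clock"],s["position"].round(4),s["contact_force"].round(2),s["moment"].round(3)); get_image("scene")
E
python3 st.py
```

```text
8.6 [0.4779 0.1495 0.1555] [ 1.06  0.48 -2.45] [ 0.08  -0.235 -0.019]
8.65 [0.4779 0.1495 0.1556] [ 2.32  0.48 -1.17] [ 0.085 -0.221  0.009]
8.7 [0.4779 0.1495 0.1556] [ 1.54 -0.31 -1.92] [ 0.08  -0.309 -0.017]
```

Light contact, with a +x side force, so I'll shift about 1 mm in +x and press a little more.

apply_moves(deltas=[20,-0.3,1,0,0,20,-0.3,1,1,0,20,-0.3,1,2,0,20,-0.3,1,2,0,20,-0.3,1,2,0])

```text
clock: 9.17
position: [0.4787, 0.1494, 0.1535]
ee_rot: [0.0, 0.593, 0.805, 0.0]
contact_force: [1.3, 1.0, -0.4]
width: 0.0368
gripper_force: 60.8
```

```bash
python3 st.py
```

```text
9.1667 [0.4787 0.1494 0.1535] [ 1.27  1.01 -0.37] [-0.007 -0.293 -0.009]
9.2167 [0.4786 0.1494 0.1535] [ 1.7   1.27 -0.42] [ 0.089 -0.272  0.019]
9.2667 [0.4786 0.1494 0.1535] [ 0.68 -0.06 -0.97] [-0.011 -0.232  0.055]
```

apply_moves(deltas=[20,0,0.8,0.5,0,20,0,0.8,1,1,20,0,0.8,1,2,20,0,0.8,1,3,20,0,0.8,1,4,20,0,0.8,1,5,20,0,0.8,1,5])

```text
clock: 9.9
position: [0.4792, 0.1497, 0.1522]
ee_rot: [-0.0, 0.628, 0.778, 0.0]
contact_force: [2.6, 0.7, -3.1]
width: 0.0364
gripper_force: 60.6
```

```bash
python3 st.py
```

```text
9.9 [0.4792 0.1497 0.1522] [ 2.57  0.74 -3.07] [ 0.205 -0.353  0.196]
9.95 [0.4792 0.1497 0.1523] [ 2.14  0.82 -3.11] [ 0.206 -0.397  0.208]
10.0 [0.4793 0.1497 0.1523] [ 2.11  0.49 -3.11] [ 0.226 -0.277  0.139]
```

It dropped in: the vertical force is back to unloaded at lower z, and there is a torque reaction. I'll relax the twist and the side force.

apply_moves(deltas=[20,0.1,1,0,-1.5,20,0.1,1,0,-1.5,20,0.1,1,1,-1.5,20,0.1,1,1,-1.5,20,0.1,1,1,-1.5])

```text
clock: 10.47
position: [0.4794, 0.1498, 0.1511]
ee_rot: [-0.001, 0.618, 0.786, -0.001]
contact_force: [-0.6, 1.1, -1.9]
width: 0.0366
gripper_force: 60.6
```

```bash
python3 st.py
```

```text
10.4667 [0.4794 0.1498 0.1511] [-0.57  1.09 -1.95] [0.069 0.203 0.023]
10.5167 [0.4794 0.1498 0.1512] [-0.95 -0.02 -1.61] [0.024 0.186 0.029]
10.5667 [0.4795 0.1498 0.1512] [-1.26 -0.75 -1.6 ] [0.031 0.211 0.086]
```

apply_moves(deltas=[20,0,-0.3,1,0,20,0,-0.3,2,0,20,0,-0.3,3,0,20,0,-0.3,4,0,20,0,-0.3,4,0,20,0,-0.3,4,0])

```text
clock: 11.12
position: [0.4795, 0.1498, 0.1471]
ee_rot: [-0.0, 0.618, 0.787, -0.0]
contact_force: [-2.9, -0.6, -1.7]
width: 0.0363
gripper_force: 60.7
```

```bash
python3 st.py
```

```text
11.1167 [0.4795 0.1498 0.1471] [-2.88 -0.59 -1.66] [0.    0.45  0.044]
11.1667 [0.4795 0.1498 0.1472] [-1.62 -1.2  -1.21] [-0.104  0.446  0.046]
11.2167 [0.4795 0.1498 0.1472] [-2.52 -0.56 -0.9 ] [-0.016  0.503  0.049]
```

apply_moves(deltas=[20,0,-0.7,0,0,20,0,-0.7,1,0,20,0,-0.7,2,0,20,0,-0.7,3,0,20,0,-0.7,4,0,20,0,-0.7,4,0])

```text
clock: 11.77
position: [0.4795, 0.1498, 0.1435]
ee_rot: [0.0, 0.618, 0.787, 0.0]
contact_force: [-1.4, -0.0, 1.4]
width: 0.0369
gripper_force: 60.8
```

```bash
python3 st.py
```

```text
11.7667 [0.4795 0.1498 0.1435] [-1.35 -0.01  1.37] [0.093 0.257 0.047]
11.8167 [0.4795 0.1498 0.1435] [-1.67 -0.58  0.88] [0.085 0.234 0.053]
11.8667 [0.4795 0.1498 0.1436] [-0.69 -0.19  0.48] [0.05  0.302 0.032]
```

apply_moves(deltas=[20,0,-0.3,1,0,20,0,-0.3,2,0,20,0,-0.3,3,0,20,0,-0.3,4,0,20,0,-0.3,4,0])

```text
clock: 12.33
position: [0.4795, 0.1498, 0.1397]
ee_rot: [0.001, 0.618, 0.787, 0.001]
contact_force: [-0.8, 0.8, 4.7]
width: 0.0363
gripper_force: 61.1
```

```bash
python3 st.py
```

```text
12.3333 [0.4795 0.1498 0.1397] [-0.77  0.78  4.69] [0.122 0.116 0.12 ]
12.3833 [0.4795 0.1497 0.1397] [-0.98  0.74  4.86] [0.103 0.015 0.068]
12.4333 [0.4795 0.1498 0.1397] [-0.24  0.51  5.07] [0.145 0.061 0.096]
```

apply_moves(deltas=[20,0,0,1,0,20,0,0,2,0,20,0,0,2.5,0,20,0,0,2.5,0])

```text
clock: 12.82
position: [0.4796, 0.1498, 0.1373]
ee_rot: [0.001, 0.618, 0.787, 0.001]
contact_force: [-0.7, 0.9, 6.3]
width: 0.0364
gripper_force: 61.4
```

```bash
python3 st.py
```

```text
12.8167 [0.4796 0.1498 0.1373] [-0.72  0.89  6.28] [0.147 0.11  0.143]
12.8667 [0.4796 0.1498 0.1374] [-0.34  0.46  6.94] [0.112 0.076 0.132]
12.9167 [0.4796 0.1498 0.1374] [-0.01  0.55  7.05] [0.136 0.051 0.079]
```

apply_moves(deltas=[20,0,0,0.7,0,20,0,0,1.4,0,20,0,0,2,0,20,0,0,2,0])

```text
clock: 13.3
position: [0.4793, 0.1497, 0.1348]
ee_rot: [0.0, 0.618, 0.787, 0.0]
contact_force: [0.8, 1.1, 0.2]
width: 0.0364
gripper_force: 61.0
```

```bash
python3 st.py
```

```text
13.3 [0.4793 0.1497 0.1348] [0.75 1.13 0.19] [ 0.211 -0.202  0.106]
13.35 [0.4793 0.1498 0.1346] [0.56 0.82 0.27] [ 0.213 -0.226  0.122]
13.4 [0.4793 0.1497 0.1345] [1.07 0.9  0.39] [ 0.221 -0.203  0.113]
```

It clicked: the force fell from about 10 N to 3.5 N. I'll press a little further to seat it fully.

apply_moves(deltas=[20,0,0.2,1,0,20,0,0.2,2,0,20,0,0.2,3,0,20,0,0.2,4,0,20,0,0.2,4,0,20,0,0.2,4,0])

```text
clock: 13.95
position: [0.4793, 0.1497, 0.1309]
ee_rot: [0.0, 0.618, 0.787, 0.0]
contact_force: [-0.0, 2.1, 3.2]
width: 0.037
gripper_force: 61.1
```

```bash
python3 st.py
```

```text
13.95 [0.4793 0.1497 0.1309] [-0.03  2.12  3.21] [ 0.246 -0.144  0.137]
14.0 [0.4793 0.1497 0.131 ] [0.5  1.13 3.01] [ 0.247 -0.181  0.137]
14.05 [0.4793 0.1497 0.131 ] [0.77 1.7  2.08] [ 0.248 -0.208  0.17 ]
```

apply_moves(deltas=[20,0.5,0,0.5,-1,20,0.5,0,1.5,-1,20,0.5,0,2.5,-1,20,0.5,0,2.5,-1,20,0.5,0,2.5,-1])

```text
clock: 14.52
position: [0.4792, 0.1499, 0.1286]
ee_rot: [0.0, 0.611, 0.792, 0.0]
contact_force: [0.9, 0.1, 5.7]
width: 0.0366
gripper_force: 61.3
```

```bash
python3 st.py
```

```text
14.5167 [0.4792 0.1499 0.1286] [0.9  0.11 5.67] [-0.049 -0.147  0.068]
14.5667 [0.4793 0.1499 0.1287] [ 0.13 -0.3   6.62] [-0.074 -0.142  0.049]
14.6167 [0.4793 0.1499 0.1287] [ 0.82 -0.65  4.89] [-0.074 -0.119  0.022]
```

Fully home (+9 N, slope equal to the spring rate). Next I'll pull up gently.

apply_moves(deltas=[20,0,0,-2,0,20,0,0,-4,0,20,0,0,-6,0,20,0,0,-8,0,20,0,0,-10,0,20,0,0,-11,0,20,0,0,-12,0,20,0,0,-12,0])

```text
clock: 15.33
position: [0.4791, 0.1499, 0.14]
ee_rot: [0.0, 0.611, 0.792, -0.0]
contact_force: [5.2, -1.4, -6.1]
width: 0.0362
gripper_force: 60.8
```

```bash
python3 st.py
```

```text
15.3333 [0.4791 0.1499 0.14  ] [ 5.19 -1.37 -6.08] [-0.24  -0.855  0.033]
15.3833 [0.4791 0.1499 0.14  ] [ 4.84 -1.89 -6.41] [-0.231 -0.879  0.053]
15.4333 [0.4791 0.1499 0.14  ] [ 4.24 -0.62 -5.95] [-0.317 -0.867 -0.006]
```

apply_moves(deltas=[20,0,0.5,-0.7,0,20,0,0.8,-1.5,0,20,0,0.8,-2.2,0,20,0,0.8,-2.8,0,20,0,0.8,-2.8,0,20,0,0.8,-2.8,0,20,0,0.8,-2.8,0])

```text
clock: 16.07
position: [0.4792, 0.1501, 0.1428]
ee_rot: [-0.0, 0.611, 0.792, -0.001]
contact_force: [3.4, -3.7, -8.7]
width: 0.0365
gripper_force: 60.8
```

```bash
python3 st.py; python3 - <<'E'
from h import *
a=get_image("scene");save(a,"c6.png",(300,160,370,220),8)
E
```

```text
16.0667 [0.4792 0.1501 0.1428] [ 3.42 -3.68 -8.67] [-0.566 -0.598  0.067]
16.1167 [0.4793 0.1501 0.1429] [ 2.81 -3.59 -8.28] [-0.61  -0.601  0.038]
16.1667 [0.4793 0.1501 0.1429] [ 2.55 -3.17 -9.35] [-0.727 -0.631  0.013]
```

View pics/c6.png

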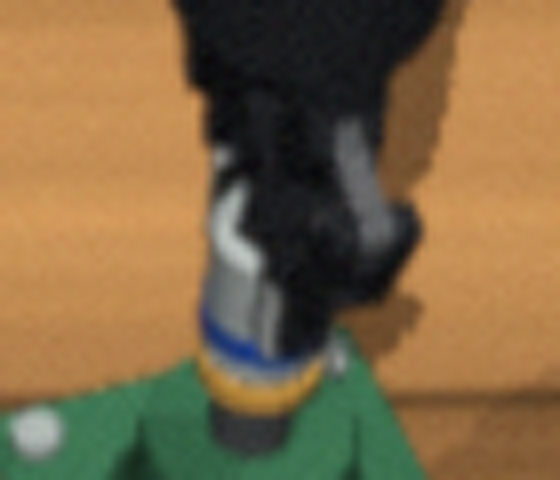

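The picture shows the socket seated on the collar (crop 260,375), with the spindle's dark shank showing below it, so the spindle is raised. I'll go up 1 mm more, hold, then let it back down.

apply_moves(deltas=[20,-0.6,0.4,-0.5,0,20,-0.6,0.4,-1,0,20,-0.6,0.4,-1,0,20,-0.6,0.4,-1,0,20,-0.6,0.4,-1,0,20,-0.6,0.4,-1,0])

```text
clock: 16.77
position: [0.4795, 0.1499, 0.1438]
ee_rot: [-0.001, 0.611, 0.792, -0.0]
contact_force: [0.3, -1.9, -9.5]
width: 0.0367
gripper_force: 60.8
```

```bash
python3 st.py
```

```text
16.7667 [0.4795 0.1499 0.1438] [ 0.34 -1.9  -9.53] [-0.406 -0.025  0.049]
16.8167 [0.4795 0.15   0.1439] [-0.39 -1.45 -9.29] [-0.297 -0.038  0.055]
16.8667 [0.4794 0.15   0.1438] [-0.26 -1.77 -9.88] [-0.337  0.075  0.031]
```

apply_moves(deltas=[20,-0.4,0,2,0,20,-0.4,0,4,0,20,-0.4,0,6,0,20,-0.4,0,8,0,20,-0.4,0,10,0,20,-0.4,0,12,0,20,-0.4,0,14,0,20,-0.4,0,14,0,20,-0.4,0,14,0])

```text
clock: 17.67
position: [0.4796, 0.1498, 0.1308]
ee_rot: [-0.001, 0.611, 0.792, -0.0]
contact_force: [-7.5, 0.3, 3.6]
width: 0.0363
gripper_force: 61.6
```

```bash
python3 st.py
```

```text
17.6667 [0.4796 0.1498 0.1308] [-7.53  0.34  3.62] [-0.034  1.093  0.05 ]
17.7167 [0.4796 0.1498 0.1308] [-6.37 -0.75  2.95] [-0.008  1.058  0.062]
17.7667 [0.4796 0.1498 0.1308] [-6.96 -0.47  3.58] [-0.025  1.003  0.065]
```

apply_moves(deltas=[20,0,-0.6,0,0,20,0,-1.1,1,0,20,0,-1.1,1.5,0,20,0,-1.1,1.5,0,20,0,-1.1,0,0,20,0,-1.1,-1.5,0,20,0,-1.1,-2.5,0,20,0,-1.1,-2.5,0,20,0,-1.1,-2.5,0])

```text
clock: 18.57
position: [0.4795, 0.1496, 0.1326]
ee_rot: [-0.0, 0.611, 0.792, 0.001]
contact_force: [-2.9, 3.7, 1.1]
width: 0.0365
gripper_force: 61.8
```

```bash
python3 st.py
```

```text
18.5667 [0.4795 0.1496 0.1326] [-2.87  3.66  1.06] [0.53  0.691 0.059]
18.6167 [0.4795 0.1496 0.1325] [-2.87  3.57  1.  ] [0.594 0.672 0.06 ]
18.6667 [0.4795 0.1496 0.1325] [-3.59  3.32  1.15] [0.591 0.631 0.055]
```

apply_moves(deltas=[20,0.7,-0.4,-0.8,0,20,0.7,-0.4,-0.8,0,20,0.7,-0.4,-0.8,0,42,0.7,-0.4,-0.8,0,55,0.7,-0.4,-0.8,0,65,0.7,-0.4,-0.8,0,65,0.7,-0.4,-0.8,0,65,0.7,-0.4,-0.8,0,65,0.7,-0.4,-0.8,0])

```text
clock: 19.47
position: [0.479, 0.1496, 0.1335]
ee_rot: [0.0, 0.611, 0.792, 0.0]
contact_force: [-0.9, 0.7, -0.2]
width: 0.0652
gripper_force: 0.0
```

```bash
python3 st.py
```

```text
19.4667 [0.479  0.1496 0.1335] [-0.88  0.66 -0.18] [ 0.034 -0.018 -0.019]
19.5167 [0.4789 0.1497 0.1334] [-0.12 -0.18  0.13] [ 0.003 -0.025 -0.026]
19.5667 [0.4789 0.1497 0.1334] [-0.17 -0.24 -0.35] [0.026 0.009 0.044]
```

Released with no contact. I'll retreat straight up.

apply_moves(deltas=[65,0,0,-15,0,65,0,0,-45,0,65,0,0,-80,0,65,0,0,-115,0,65,0,0,-140,0,65,0,0,-150,0,65,0,0,-150,0,65,0,0,-150,0])

```text
clock: 20.28
position: [0.4783, 0.1497, 0.2827]
ee_rot: [-0.0, 0.611, 0.792, -0.0]
contact_force: [0.3, 0.4, -0.5]
width: 0.065
gripper_force: 0.0
```

```bash
python3 st.py; python3 - <<'E'
from h import *
a=get_image("scene");save(a,"c7.png",(290,160,370,235),8)
print("expected socket top",proj(a,[.479,.1497,.147]).round(1),"origin",[(np.round(d["point"],1),round(d["score"],2)) for d in place_of("socket_blue",a)[:3]],proj(a,[.479,.1497,.0953]).round(1))
E
```

```text
20.2833 [0.4783 0.1497 0.2827] [ 0.27  0.41 -0.51] [ 0.036 -0.023 -0.005]
20.3333 [0.4778 0.1496 0.2817] [ 0.55 -0.6  -0.8 ] [-0.024 -0.063 -0.01 ]
20.3833 [0.4776 0.1496 0.2813] [0.12 0.43 0.6 ] [ 0.014 -0.017 -0.066]
expected socket top [333.3 190.2] origin [(array([333.7, 205.4]), 0.83), (array([164.3, 203.7]), 0.6)] [331.6 204.1]
```

View pics/c7.png

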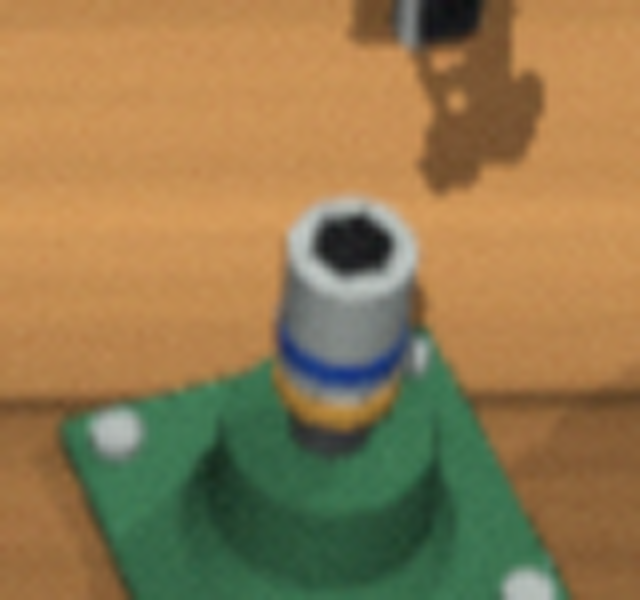

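The blue socket stands upright and fully seated on the collar, with its top at crop (352,243), close to the expected position. The gripper is well clear above it, so I'll hand in.

```bash
python3 -c "
from rig import *
print(sign_off())"
```

```text
the job is handed in; nothing more can be done
None
```

I fitted the blue-banded socket fully home on the spindle drive past the click, drew the spindle up about 5 mm (estimated from the pull force) to prove it was locked, lowered and released it, and handed the job in; the sign-off returned no verdict.

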